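# Rest and cover the pickle pan

### The arm

A 7-joint arm with a two-finger parallel gripper is mounted at the origin on the work surface. World frame = base frame: x ahead of the robot, y to its left, z up, the work surface at z = 0. Lengths are in m, angles in rad, forces in N, time in s.
With the tool pointing down it reaches from about 0.425 to 0.925 m from the base axis. Payload 6.8 kg.
Tool frame: the origin (TCP) lies midway between the tips of the shut fingers; the grasp point (between the pads) lies 19 mm behind it (r.grip_depth is the distance from the TCP to the grasp point, in m); z points along the fingers, y is the line along which they close (so a half turn about z gives the same grasp; the last joint's range is limited). The gripper opens to 85 mm and grips with 20 to 120 N. Pads are 22 mm wide; open, the fingers measure 114 mm over their backs; the gripper's body (76 mm by 85 mm) begins 54 mm behind the grasp point. The pads swing forward as they close: fully open they stand 13 mm farther back than shut.
Start: joints at [-1.298, 0.477, 0.022, 1.555, -0.011, 1.109, -0.083], TCP at [0.251, 0.627, 0.231] pointing down, gripper open.
Joint ranges: [-2.96, 2.96], [-0.34, 2.1], [-1.41, 1.46], [0.24, 2.44], [-1.37, 4.51], [0.17, 1.92], [-2.96, 2.96]. Speed limits (rad/s): [2.39, 2.39, 3.14, 3.14, 3.14, 3.14, 3.14].

### API

Orientations are given as a rotation vector (axis times angle).
In Python, from bench import telemetry, grab_frame, calibration, order, silhouettes, r gives the robot as it stands.
- The arm moves only by the tool apply_moves, never from a script. Its argument "moves" is a list of rows, each a list of 7 numbers: the turn, a rotation vector about the tool's x, y, z scaled (see below), then the shift along the tool's x, y, z scaled (see below), then the opening, from -1 (shut) to 1 (fully open). A call has exactly 8 rows; each row shifts and turns the commanded pose from where the row before left it, along the tool's axes as they then stand; what a row does not reach is not made up. The controller multiplies each number of a shift by 1000 mm and each number of a turn by 6 degrees. A row lasts 1/12 s, in which the tool goes at most 41.7 mm and 7.16 degrees, less where a joint would pass 70% of its speed; a pose out of reach is approached as far as the arm can. A call with a number of a shift or a turn outside -1 to 1 is refused whole. A call with a gripper value outside its range is refused whole. The fingers move at their own pace and stop on an object; "grip_force" is the grip in N (left out, the last holds). Time passes only in rows, so rows that do not move let the fingers close, or fill a call up. It gives the time, the measured TCP pose, the force, the opening and the grip force at its end, in the units of the state.
- telemetry.get_obs(): the state, without advancing time (a new reading comes with each control period).
- grab_frame(name): name is "scene" or "top" or "wrist"; returns the picture (400x640x3 uint8, blue, green, red); there is no depth.
- calibration(name): a dict with "fx", "fy", "cx", "cy" (pixels), "k1" (the pictures are not rectified: a ray, as slopes to the right and down, at radius r is drawn at 1 + k1 r^2 times it, then the intrinsics apply), "world_from_camera" (4x4, takes a point from camera to world coordinates); the wrist camera has in their place "mount" (4x4, takes a point from camera to tool coordinates, whose origin is the TCP and whose axes are the flange's). Camera axes: x right, y down, z forward; pixel columns grow to the right and rows downward; lengths in m; the calibration is good to about 2 mm. A picture is of the moment at which its call begins: read the wrist's pose just before it. calibration takes no time and is no camera call.
- order.hand_in(): hands the job in; it is judged then, once.
Trained networks look in the newest picture that a camera, given by its name, has taken for a name from the list of things; names that differ only in an ending like _2 or _b are one class to them, and where a whole thing is asked for, a point or a joint stands for the part that bears it (a point fixed in the world has none). Each returns a list of dicts, best first, with "p" (0 to 1); they miss things now and then, are a little off and sometimes report something else, mostly with a low value. They report only what shows in the picture. A call takes as long as a camera call. They do not tell look-alikes from the thing itself.
- silhouettes(thing, camera): "mask" (400x640 bool, what is visible of it) and "extent" ([centre column, centre row, width, height] in pixels, round what is visible of it).
The state is a dict: "clock": time; "joints": joint angles; "qvel": joint speeds; "tau": joint torques, N m; "tcp_pos": TCP position; "orientation": TCP orientation; "contact_force": force on the tool from outside, world axes, zero at the start; "moment": the same for the moment, N m; "grip_width": finger opening in m; "gripper_force": force on a finger pad.
Only numpy, scipy, OpenCV 4.12 (cv2) and the standard library are available. Lean on these libraries where they do the work, as an engineer would, in place of code of your own. Each camera call takes 0.05 s, during which the arm holds its last target. There are 200 camera calls.

### The job

On the jeweller's hotplate, slide the copper pan from the heating circles to the middle of the square resting frame, keeping it flat on the plate all the way - do not lift or tip it. When it stands there, put its lid on: set it gently, rim down, so that it lies flat and fully home in the pan's mouth. Leave the crucible, the brick, the bottle and the pliers where they are.

Things in the scene. Friction and masses are not known exactly. Their poses are not given: they have to be found in the camera images.
- pan: small open copper saucepan on the hotplate: 100 mm across the rim (92 mm inside), 92 mm across the base, 60 mm tall, 0.35 to 0.7 kg, sliding freely with friction. Origin: centre of its underside; z up. Its straight steel bar handle runs along its own -x, 50 to 161 mm from its axis; at the start it points towards the robot, within 45 degrees either way
- pan_handle (a point): point on the pan handle's mid-line, 95 mm from the pan's axis along its own -x and 45 mm above its underside. The handle there is a level bar 14 mm wide and 12 mm thick, free above and below
- lid: loose round copper lid, 106 mm across, 0.12 kg, lying on the bench rim down, knob up, left or right of the hotplate. Origin: on its axis at the rim's lower edge; z up. Disc 10 to 14 mm above the origin; below it a round rim 82 mm across, 10 mm deep, drops into the pan's mouth with 5 mm to spare all round. Fully home, its origin is 50 mm above the pan's underside
- lid_knob (a point): point on the lid's axis, 37 mm above its origin, in the lid's dark round wooden knob (16 to 20 mm across, 14 to 45 mm above the lid's origin)
- hotplate: fixed flat hotplate, 220 x 360 x 30 mm, dark flat top at 30 mm above the bench, aluminium sides, two small black dials on the side nearest the robot. Origin: centre of its underside; long side along its own y, dials at -x. Turned at most about 12 degrees
- heat_mark: the heating place on the hotplate: two thin white concentric circles, 132 and 112 mm across, flat paint. The pan starts here. Origin: their centre, on the plate's top (30 mm above the bench). At either the left or the right end of the plate
- rest_mark: the resting place on the hotplate: a thin white square outline, 116 mm inside, 126 mm outside, flat paint, empty at the start. Origin: its centre, on the plate's top (30 mm above the bench); 170 mm from the centre of the heating place
- crucible: small white open ceramic crucible, 40 mm across, 28 mm tall, standing on the hotplate midway between the two places, at the far edge; bystander. Origin: centre of its underside
- brick: pale plaster-like soldering brick, 90 x 70 x 30 mm, on the bench at one side of the hotplate (the lid lies at the other side); bystander. Origin: centre of underside
- bottle: amber glass bottle with black cap, 52 mm across, 100 mm tall; bystander. Origin: centre of underside
- pliers: pliers with black grips lying on the bench, about 155 mm long, 12 mm high; bystander. Origin: at the bench near the joint of the pliers
There are look-alikes about, which are no part of the job. Leave any red look-alike of the pan alone. Leave any blue look-alike of the lid alone.

How it is judged:
On the way, in this order (a step that is already met when the one before it is completed fails the run):
1. the pan has been slid to the resting frame and stands there flat, its centre within 12 mm of the frame's centre, the lid not yet on it (horizontal distance between pan and rest_mark below 0.012 m and angle between pan's own z axis and vertical below 0.05 rad and linear speed of pan below 0.01 m/s and z of pan in the frame of hotplate between 0.027 and 0.033 m and horizontal distance between lid and pan above 0.08 m), for 0.2 s.
2. the lid is seated on the pan (horizontal distance between pan and rest_mark below 0.012 m and angle between pan's own z axis and vertical below 0.05 rad and linear speed of pan below 0.01 m/s and z of pan in the frame of hotplate between 0.027 and 0.033 m and horizontal distance between lid and pan below 0.008 m and z of lid in the frame of pan between 0.047 and 0.053 m and angle between the z axis of lid and the z axis of pan, either way round below 0.06 rad and angle between lid's own z axis and vertical below 0.1 rad), for 0.2 s.
At the end, for the whole second after the job is handed in: The pan stands flat and still on the hotplate with its centre within 12 mm of the resting frame's centre, and the lid lies rim down and fully home on it: within 8 mm of the pan's axis, its rim 47 to 53 mm above the pan's underside, not tilted by more than 0.06 rad to the pan, at rest (all of step 2 and linear speed of lid below 0.01 m/s); the robot touches nothing.
It fails at once if the pan is lifted more than 8 mm off the plate or falls off it (z of pan in the frame of hotplate above 0.038 m or z of pan in the frame of hotplate below 0.02 m).
It fails at once if the pan is tipped by more than 0.15 rad (angle between pan's own z axis and vertical above 0.15 rad).
It fails at once if the lid is dropped onto the pan: released, within 80 mm of the pan's axis, and moving faster than 0.6 m/s (a fall of about 20 mm) (horizontal distance between lid and pan below 0.08 m and linear speed of lid above 0.6 m/s and contact force between the fingers and lid below 0.3 N).
It fails at once if a bystander (crucible, brick, bottle or pliers) is moved by more than 20 mm (distance of any of crucible, brick, bottle, pliers from where it was at the start of the episode above 0.02 m).
It also fails if it takes over 58 s, if anything falls off the work surface, if the arm or the gripper's body presses on something with over 40 N, if the wrist force passes 120 N, or if a joint passes its speed limit or range.

## Working session

There is one attempt and no reset: what is moved stays moved. The work goes in short steps, Python scripts to look and compute and a tool call to move; the robot and the scene stay as the last step left them, time stands still between calls to the robot, and variables do not carry over. Pictures are saved under pics/ and viewed, at most 10 in all, crops included, and the job is handed in when it is done.

Besides the shell and the picture viewer there is one more tool, called after "Call:" as a command line: name --pt "numbers of a row" for each row, then --argument value for the rest. apply_moves: Moves the arm, as the interface text tells. Its arguments: {"type":"object","properties":{"moves":{"type":"array"},"grip_force":{"type":"number"}},"required":["moves"]}

```bash
mkdir -p pics; ls
python3 - <<'E'
from bench import telemetry, grab_frame, calibration, silhouettes
import cv2, numpy as np
a=grab_frame("top"); b=grab_frame("scene")
cv2.imwrite("pics/top.png",a); cv2.imwrite("pics/scene.png",b)
for c in("top","scene"):
    k=calibration(c);print(c,{x:np.round(v,4) .tolist() for x,v in k.items()})
k=calibration("wrist");print({x:np.round(v,4).tolist() for x,v in k.items()})
for n in["pan","pan_handle","lid","lid_knob","hotplate","heat_mark","rest_mark","crucible","brick","bottle","pliers"]:
  for c in("top","scene"):
    print(n,c,[(round(d["p"],2),np.round(d["extent"]).tolist()) for d in silhouettes(n,c)][:3])
o=telemetry.get_obs();print(o)
E
```

```text
pics
top {'fx': 493.6009, 'fy': 493.6009, 'cx': 319.1913, 'cy': 199.1677, 'k1': -0.0115, 'world_from_camera': [[0.0224, -0.9977, 0.0632, 0.4265], [-0.9997, -0.0232, -0.0113, -0.0533], [0.0128, -0.063, -0.9979, 1.3152], [0.0, 0.0, 0.0, 1.0]]}
scene {'fx': 376.6802, 'fy': 376.6802, 'cx': 325.1614, 'cy': 198.1634, 'k1': -0.0432, 'world_from_camera': [[-0.6019, 0.4108, -0.6848, 1.2587], [0.7985, 0.3244, -0.5072, 0.4605], [0.0138, -0.8521, -0.5232, 0.6446], [0.0, 0.0, 0.0, 1.0]]}
{'fx': 298.7732, 'fy': 298.7732, 'cx': 320.5483, 'cy': 203.706, 'k1': -0.0081, 'mount': [[0.0002, -0.947, -0.3211, 0.0829], [1.0, 0.0, 0.0004, 0.0012], [-0.0004, -0.3211, 0.947, -0.1426], [0.0, 0.0, 0.0, 1.0]]}
pan top [(0.83, [209.0, 279.0, 86.0, 43.0]), (0.78, [318.0, 187.0, 37.0, 82.0]), (0.67, [370.0, 288.0, 47.0, 78.0])]
pan scene [(0.92, [330.0, 214.0, 60.0, 43.0]), (0.85, [448.0, 219.0, 71.0, 42.0]), (0.58, [333.0, 172.0, 26.0, 37.0])]
pan_handle top [(0.62, [371.0, 290.0, 45.0, 80.0]), (0.59, [209.0, 275.0, 83.0, 43.0]), (0.55, [317.0, 187.0, 43.0, 84.0])]
pan_handle scene [(0.67, [337.0, 175.0, 27.0, 41.
[... 1218 characters left out ...]
ray([-1.29809137,  0.47702151,  0.02239225,  1.55538992, -0.01148826,
        1.10931819, -0.08308789]), 'qvel': array([ 1.22786688e-03,  2.52150829e-03, -8.24754202e-05,  8.26119139e-04,
        6.91403562e-04,  1.65841869e-03, -8.36015616e-04]), 'tau': array([-9.89419755e-05, -5.96332240e+01,  1.60673071e+00, -2.81545097e+01,
        1.25995590e-02,  1.62763277e-03,  2.14511425e-05]), 'tcp_pos': array([0.25087388, 0.62666361, 0.23129759]), 'orientation': array([-5.94553061e-01, -3.08481241e+00,  1.21532723e-05]), 'contact_force': array([ 0.34136663, -0.32907786, -0.3523459 ]), 'moment': array([-0.01332182,  0.04433887,  0.01754758]), 'gripper_force': 0.0, 'grip_width': 0.08517469542637321}
```

Run:
```python
import cv2
a=cv2.imread("pics/top.png")
cv2.imwrite("pics/topc.png",cv2.resize(a[90:340,140:520],(798,525),interpolation=cv2.INTER_CUBIC))
```

```text
(no output)
```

View pics/topc.png

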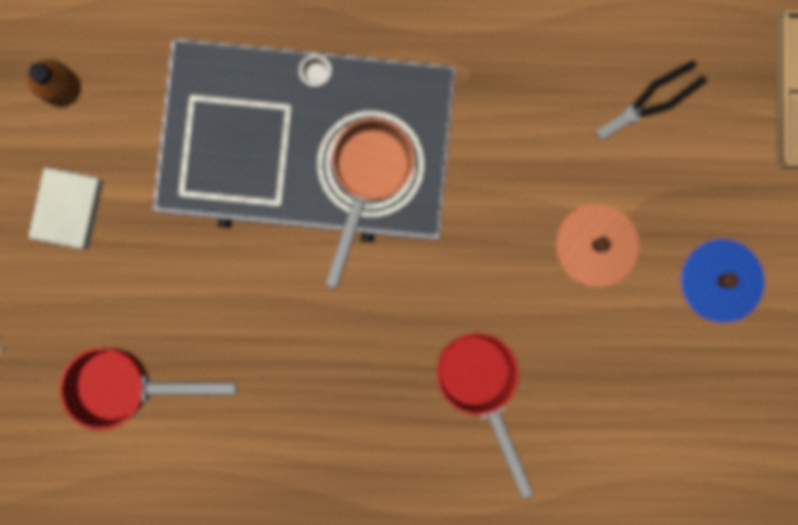

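View pics/scene.png

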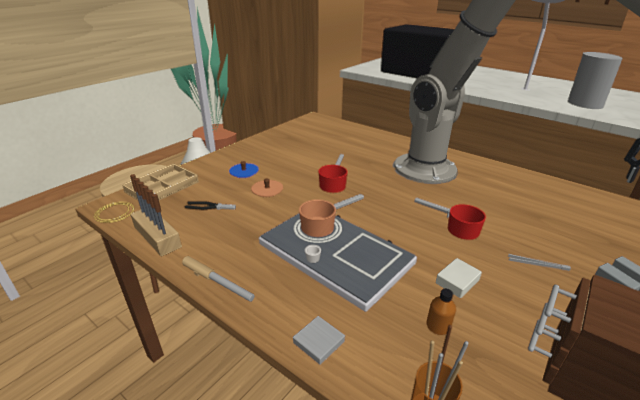

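The top view shows the copper pan on the circles, handle towards the robot. The empty frame is to the left (crop 235,150), the copper lid at crop (598,245), and the blue and red look-alikes are well separated. The scene view agrees.

```bash
cat > h.py <<'E'
import cv2, numpy as np
from scipy.optimize import least_squares
from scipy.spatial.transform import Rotation as R
from bench import telemetry, grab_frame, calibration, silhouettes
def pose():
    o=telemetry.get_obs();T=np.eye(4);T[:3,:3]=R.from_rotvec(o["orientation"]).as_matrix();T[:3,3]=o["tcp_pos"];return T
def cam(c,T=None):
    k=calibration(c);return k,(k["world_from_camera"] if c!="wrist" else T@k["mount"])
def toplane(px,z,k,W):
    p=(np.atleast_2d(px).astype(float)-[k["cx"],k["cy"]])/[k["fx"],k["fy"]]
    u=p.copy()
    for _ in range(10): u=p/(1+k["k1"]*(u**2).sum(1,keepdims=True))
    d=np.c_[u,np.ones(len(u))]@np.array(W)[:3,:3].T;o=np.array(W)[:3,3]
    return (o+d*((z-o[2])/d[:,2])[:,None])[:,:2]
def copper(img):
    h=cv2.cvtColor(img,cv2.COLOR_BGR2HSV);return h
def circ(P):
    f=least_squares(lambda q:np.hypot(P[:,0]-q[0],P[:,1]-q[1])-q[2],[*P.mean(0),.05],loss="soft_l1",f_scale=.001)
    return f.x,np.sqrt((f.fun**2).mean())
E
python3 - <<'E'
from h import *
a=cv2.imread("pics/top.png");k,W=cam("top")
def px(l): return np.array(l)/2.1+[140,90]-.25
print("plate",toplane(px([[175,40],[455,66],[438,237],[155,210]]),.03,k,W).round(4).tolist())
c=toplane(px([[190,97],[291,105],[281,205],[180,196]]),.03,k,W);print("rest",c.round(4).tolist(),c.mean(0))
# rest by bright pixels
g=a.min(2)[:, :];x0,y0=220,130
sub=(g[130:192,222:282]>140).astype(np.uint8)
n,l,s,_=cv2.connectedComponentsWithStats(sub,connectivity=8);i=1+np.argmax(s[1:,4])
ys,xs=np.where(l==i);r=cv2.minAreaRect(np.c_[xs+222,ys+130].astype(np.float32));print(s[i],r,toplane(r[0],.03,k,W))
b=cv2.boxPoints(r);print(toplane(b,.03,k,W).round(4).tolist())
# heat ring outer
sub=(g[140:200,285:350]>140);ys,xs=np.where(sub);P=toplane(np.c_[xs+285,ys+140],.03,k,W)
c0=toplane([317.2,167],.03,k,W)[0];d=np.hypot(*(P-c0).T);q,e=circ(P[(d>.05)&(d<.075)]);print("heat",q,e)
h=cv2.cvtColor(a,cv2.COLOR_BGR2HSV)
for n,(u,v) in dict(lid=(598,245),pan=(372,160),wood=(550,400)).items():
    x,y=px([u,v]).round().astype(int);print(n,h[y-8,x-8],h[y,x])
for m in silhouettes("lid","top"):
    cs=max(cv2.findContours(m["mask"].astype(np.uint8),0,1)[0],key=cv2.contourArea)[:,0];print("lid",circ(toplane(cs,.014,k,W)))
for m in silhouettes("pan","top"):
    cs=max(cv2.findContours(m["mask"].astype(np.uint8),0,1)[0],key=cv2.contourArea)[:,0];print("pan",circ(toplane(cs,.09,k,W)))
H=toplane(px([[361,203],[333,284]]),.081,k,W);print("handle",H)
print("crucible",toplane(px([315,72]),.058,k,W))
E
```

```text
plate [[0.7407, 0.1907], [0.7164, -0.1615], [0.5008, -0.1441], [0.5262, 0.2079]]
rest [[0.6689, 0.1694], [0.6618, 0.043], [0.5361, 0.0519], [0.5443, 0.1776]] [0.60277617 0.11045055]
[  3   5  54  53 542] ((251.28713989257812, 161.1287078857422), (49.35384750366211, 48.75682067871094), 5.7105937004089355) [[0.60360803 0.11208431]]
[[0.5447, 0.1806], [0.6728, 0.1723], [0.663, 0.0431], [0.5348, 0.0522]]
heat [ 0.5930842  -0.0589547   0.06109122] 0.0045911656489828236
lid [ 10 145 201] [ 12 151  83]
pan [  9 146 204] [ 10 145 209]
wood [ 14 142 140] [ 14 142 151]
lid (array([ 0.4540686 , -0.50626663,  0.05032254]), np.float64(0.0015756095515050122))
lid (array([ 0.4953146 , -0.34760198,  0.05151097]), np.float64(0.0010123337944489203))
pan (array([0.30924346, 0.22650637, 0.06368682]), np.float64(0.027733072414272877))
pan (array([ 0.56468191, -0.05530004,  0.06268778]), np.float64(0.027913102220957598))
pan (array([ 0.31960676, -0.19654789,  0.05994808]), np.float64(0.0278731915308502))
handle [[ 0.53635806 -0.04769286]
 [ 0.43897003 -0.01668243]]
crucible [[0.69831124 0.01259296]]
```

Call:
apply_moves --pt "0 0 0 -0.026 -0.029 0 1" --pt "0 0 0 -0.026 -0.029 0 1" --pt "0 0 0 -0.026 -0.029 0 1" --pt "0 0 0 -0.026 -0.029 0 1" --pt "0 0 0 -0.026 -0.029 0 1" --pt "0 0 0 -0.026 -0.029 0 1" --pt "0 0 0 -0.026 -0.029 0 1" --pt "0 0 0 -0.026 -0.029 0 1"

```text
clock: 1.97
tcp_pos: [0.3581, 0.3322, 0.2316]
orientation: [0.594, 3.085, 0.001]
contact_force: [1.0, 0.9, 0.8]
grip_width: 0.0851
gripper_force: 0.0
```

Call:
apply_moves --pt "0 0 0 -0.026 -0.029 0 1" --pt "0 0 0 -0.026 -0.029 0 1" --pt "0 0 0 -0.026 -0.029 0 1" --pt "0 0 0 -0.026 -0.029 0 1" --pt "0 0 0 -0.026 -0.029 0 1" --pt "0 0 0 -0.026 -0.029 0 1" --pt "0 0 0 -0.026 -0.029 0 1" --pt "0 0 -0.7 0 0 0 1"

```text
clock: 2.63
tcp_pos: [0.4532, 0.0702, 0.2319]
orientation: [0.497, 3.1, -0.002]
contact_force: [0.3, -0.6, 0.7]
grip_width: 0.0851
gripper_force: 0.0
```

Call:
apply_moves --pt "0 0 0 -0.025 -0.029 0 1" --pt "0 0 0 -0.025 -0.029 0 1" --pt "0 0 0 -0.025 -0.029 0 1" --pt "0 0 0 0 0 0 1" --pt "0 0 0 0 0 0 1" --pt "0 0 0 0 0 0 1" --pt "0 0 0 0 0 0 1" --pt "0 0 0 0 0 0 1"

```text
clock: 3.3
tcp_pos: [0.4961, -0.0263, 0.2313]
orientation: [-0.477, -3.105, -0.001]
contact_force: [0.2, -0.7, 0.1]
grip_width: 0.0852
gripper_force: 0.0
```

Run:
```python
from h import *
T=pose();a=grab_frame("wrist");cv2.imwrite("pics/w1.png",a);np.save("pics/w1.npy",T)
print(T.round(4).tolist())
for n in["pan","pan_handle","rest_mark"]:
    for m in silhouettes(n,"wrist"):print(n,round(m["p"],2),np.round(m["extent"]))
```

```text
[[-0.9538, 0.3004, -0.0002, 0.4961], [0.3004, 0.9538, 0.0006, -0.0263], [0.0003, 0.0005, -1.0, 0.2313], [0.0, 0.0, 0.0, 1.0]]
pan 0.74 [315. 218.  92. 190.]
pan 0.6 [102.  65. 157. 131.]
pan 0.53 [379. 240. 295. 207.]
pan 0.3 [319. 238. 109.  68.]
pan_handle 0.71 [316. 221.  92. 187.]
pan_handle 0.55 [102.  66. 157. 130.]
rest_mark 0.91 [449. 217. 108. 104.]
```

View pics/w1.png

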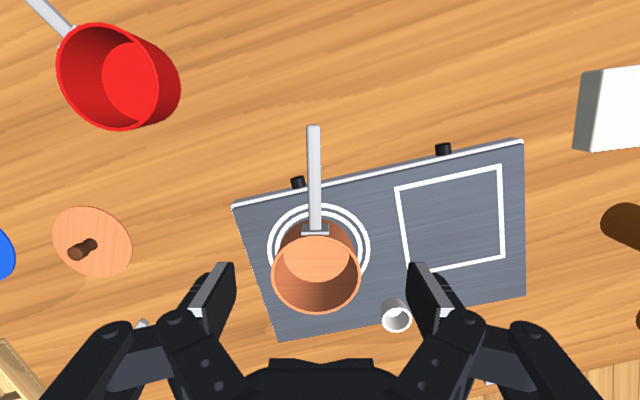

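The wrist picture shows the pan (rim about 316,275), its handle from (315,230) to (313,127), the frame at (449,217), and the fingers on either side.

```bash
cat >> h.py <<'E'
def rest(a,T):
    k,W=cam("wrist",T);m=[s for s in silhouettes("rest_mark","wrist")][0]["extent"]
    x0,x1,y0,y1=[int(v) for v in(m[0]-m[2]/2-8,m[0]+m[2]/2+8,m[1]-m[3]/2-8,m[1]+m[3]/2+8)]
    sub=(a[y0:y1,x0:x1].min(2)>170).astype(np.uint8)
    n,l,s,_=cv2.connectedComponentsWithStats(sub);i=1+np.argmax(s[1:,4]);ys,xs=np.where(l==i)
    P=toplane(np.c_[xs+x0,ys+y0],.03,k,W);r=cv2.minAreaRect((P*1000).astype(np.float32));return r
def panpose(a,T,guess):
    """rim circle (z .09) from the far half of copper contour, handle mid-line (z .081)"""
    k,W=cam("wrist",T);h=cv2.cvtColor(a,cv2.COLOR_BGR2HSV)
    g=np.array(guess)
    cop=((h[...,0]<=13)&(h[...,1]>90)).astype(np.uint8)
    ii=np.indices((400,640));G=toplane(np.c_[ii[1].ravel(),ii[0].ravel()],.09,k,W).reshape(400,640,2)
    cop[np.hypot(*(G-g).transpose(2,0,1))>.08]=0
    n,l,s,_=cv2.connectedComponentsWithStats(cop);i=1+np.argmax(s[1:,4])
    c=max(cv2.findContours((l==i).astype(np.uint8),0,1)[0],key=cv2.contourArea)[:,0]
    cam0=W[:2,3];P=toplane(c,.09,k,W)
    away=(g-cam0)/np.linalg.norm(g-cam0)
    P=P[(P-g)@away>.005];f=least_squares(lambda q:np.hypot(*(P-q).T)-.05,g,loss="soft_l1",f_scale=.001)
    return f.x,np.abs(f.fun).mean(),len(P)
E
python3 - <<'E'
from h import *
a=grab_frame("wrist");T=pose();k,W=cam("wrist",T)
print("rest",rest(a,T));p,e,n=panpose(a,T,[.593,-.06]);print("pan",p,e,n)
# handle mid-line
h=a.astype(int);L=[]
for y in range(135,222,4):
    row=a[y,295:335].astype(int);hs=cv2.cvtColor(a[y:y+1,295:335],cv2.COLOR_BGR2HSV)[0]
    m=(hs[:,1]<40)&(hs[:,2]>150);xs=np.where(m)[0]
    if len(xs)>3:L.append([xs.mean()+295,y,len(xs)])
L=np.array(L);print(L[::4])
Q=toplane(L[:,:2],.081,k,W);c=Q.mean(0);u=np.linalg.svd(Q-c)[2][0];u*=-np.sign(u[0]);print("dir",u,np.degrees(np.arctan2(u[1],u[0])))
t=(p-c)@u;print("perp off of pan",(p-c)@[-u[1],u[0]],"handle pt",c+u*(t+.095),"tip px",toplane([313.5,126],.081,k,W),"tip dist",(toplane([313.5,126],.081,k,W)[0]-p)@u)
E
```

```text
rest ((602.5889282226562, 112.54832458496094), (127.76922607421875, 127.96534729003906), 85.83451843261719)
pan [ 0.5867197  -0.05966068] 0.0005155796098983781 109
[[314.         135.          13.        ]
 [314.         151.          13.        ]
 [314.5        167.          12.        ]
 [321.5        183.          26.        ]
 [315.5        199.          12.        ]
 [315.67567568 215.          37.        ]]
dir [-0.95220786  0.30545079] 162.21471350511231
perp off of pan -0.0014728978230738737 handle pt [ 0.49581005 -0.03204536] tip px [[ 0.43600052 -0.01371454]] tip dist 0.15755027219623507
```

Call:
apply_moves --pt "0 0 0 -0.002 -0.0055 0.035 1" --pt "0 0 0 0 0 0.035 1" --pt "0 0 0 0 0 0.035 1" --pt "0 0 0 0 0 0.035 1" --pt "0 0 0 0 0 0.02 1" --pt "0 0 0 0 0 0.015 1" --pt "0 0 0 0 0 0 1" --pt "0 0 0 0 0 0 1" --grip_force 30

```text
clock: 4.27
tcp_pos: [0.4963, -0.0337, 0.056]
orientation: [-0.481, -3.103, 0.001]
contact_force: [1.2, 0.1, 0.0]
grip_width: 0.0853
gripper_force: 0.0
```

Call:
apply_moves --pt "0 0 0 0 0 0 0.4" --pt "0 0 0 0 0 0 0" --pt "0 0 0 0 0 0 -0.4" --pt "0 0 0 0 0 0 -0.7" --pt "0 0 0 0 0 0 -1" --pt "0 0 0 0 0 0 -1" --pt "0 0 0 0 0 0 -1" --pt "0 0 0 0 0 0 -1"

```text
clock: 4.93
tcp_pos: [0.4969, -0.0333, 0.0566]
orientation: [0.481, 3.104, 0.001]
contact_force: [-0.5, 1.5, 5.3]
grip_width: 0.0133
gripper_force: 33.6
```

Run:
```python
from h import *
T=pose();o=telemetry.get_obs();a=grab_frame("wrist");cv2.imwrite("pics/w2.png",a)
print(T.round(4).tolist(),o["grip_width"],o["gripper_force"],o["contact_force"],o["clock"])
print(rest(a,T),panpose(a,T,[.587,-.06]))
```

```text
bash:   643 Segmentation fault         python3 - <<'E'
from h import *
T=pose();o=telemetry.get_obs();a=grab_frame("wrist");cv2.imwrite("pics/w2.png",a)
print(T.round(4).tolist(),o["grip_width"],o["gripper_force"],o["contact_force"],o["clock"])
print(rest(a,T),panpose(a,T,[.587,-.06]))
E
```

View pics/w2.png

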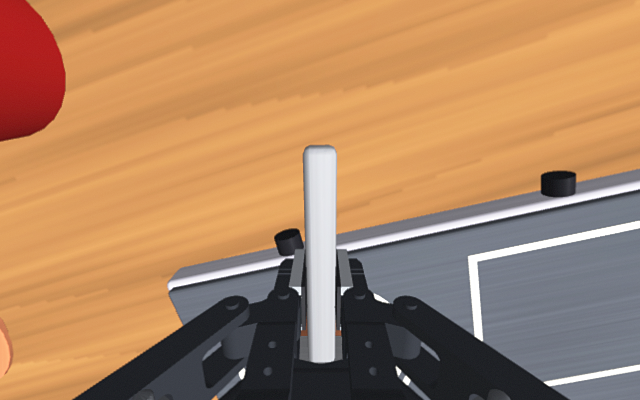

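The handle is held between the pads (320,300), width 13 mm; now slide.

Call:
apply_moves --pt "0 0 0 0.001 0.005 0 -1" --pt "0 0 0 0.0024 0.011 0 -1" --pt "0 0 0 0.0024 0.011 0 -1" --pt "0 0 0 0.0024 0.011 0 -1" --pt "0 0 0 0.0024 0.011 0 -1" --pt "0 0 0 0.0024 0.011 0 -1" --pt "0 0 0 0.0024 0.011 0 -1" --pt "0 0 0 0.0024 0.011 0 -1"

```text
clock: 5.7
tcp_pos: [0.5048, 0.0485, 0.0563]
orientation: [0.486, 3.103, -0.003]
contact_force: [-0.8, -5.7, 3.8]
grip_width: 0.0135
gripper_force: 33.5
```

Call:
apply_moves --pt "0 0 0 0.0024 0.011 0 -1" --pt "0 0 0 0.0024 0.011 0 -1" --pt "0 0 0 0.0024 0.011 0 -1" --pt "0 0 0 0.0024 0.011 0 -1" --pt "0 0 0 0.0024 0.011 0 -1" --pt "0 0 0 0.0024 0.011 0 -1" --pt "0 0 0 0.002 0.01 0 -1" --pt "0 0 0 0 0 0 -1"

```text
clock: 6.37
tcp_pos: [0.5123, 0.1283, 0.0563]
orientation: [0.48, 3.104, -0.0]
contact_force: [-0.5, -0.7, 4.8]
grip_width: 0.0136
gripper_force: 33.6
```

```bash
python3 - <<'E'
from h import *
o=telemetry.get_obs();print(o["tcp_pos"],o["orientation"],o["contact_force"],o["clock"])
a=grab_frame("top");cv2.imwrite("pics/top2.png",a);a=grab_frame("wrist");cv2.imwrite("pics/w3.png",a)
E
python3 -c "
import cv2
a=cv2.imread('pics/top2.png');cv2.imwrite('pics/top2c.png',cv2.resize(a[100:250,180:380],(800,600),interpolation=cv2.INTER_CUBIC))"
```

```text
[0.51234106 0.12827003 0.05631154] [ 4.80153506e-01  3.10391939e+00 -3.46207217e-04] [-0.54726726 -0.71087014  4.78112147] 6.3667
```

View pics/top2c.png

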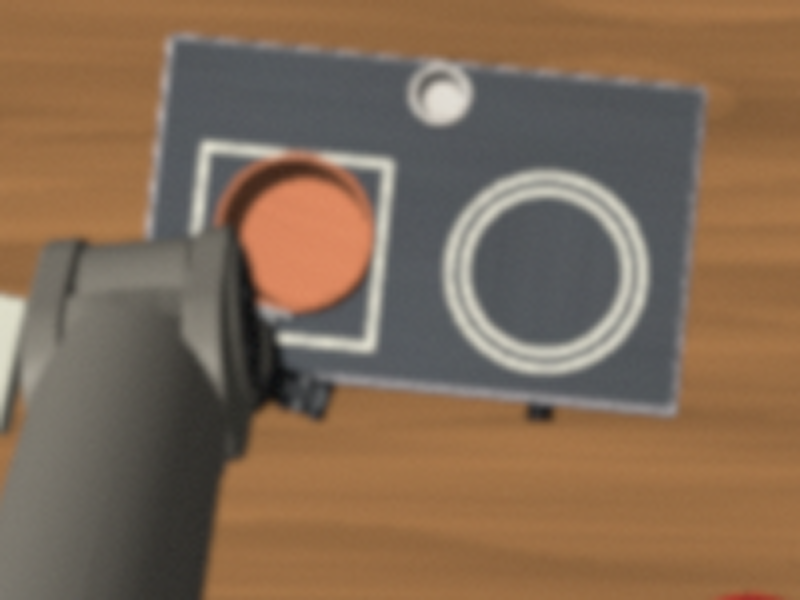

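The pan is in the frame, but slightly right of its middle in the top crop (rim about 295,230, frame middle about 290,245 before parallax), so I'll measure.

```bash
cat > m.py <<'E'
from h import *
import sys
a=cv2.imread(sys.argv[1]);k,W=cam("top")
h=cv2.cvtColor(a,cv2.COLOR_BGR2HSV)
def up(l): return np.array(l)/4+[180,100]-.375
g=a.min(2)
c0=toplane(up([[546,272]]),.03,k,W)[0]
ys,xs=np.where(g[135:200,285:350]>130);P=toplane(np.c_[xs+285,ys+135],.03,k,W);d=np.hypot(*(P-c0).T)
P=P[(d>.05)&(d<.072)];q=least_squares(lambda q:np.minimum(abs(np.hypot(*(P-q).T)-.0655),abs(np.hypot(*(P-q).T)-.0555)),c0,loss="soft_l1",f_scale=.002)
print("heat",q.x,abs(q.fun).mean())
u=np.array([.069,.9976]);print("rest est from heat",q.x+.17*u)
c=((h[...,0]<=11)&(h[...,1]>100)&(h[...,2]>50)).astype(np.uint8);c[:, :230]=0;c[:,276:]=0;c[:135]=0;c[182:]=0
n,l,s,_=cv2.connectedComponentsWithStats(c);i=1+np.argmax(s[1:,4]);print(s[i])
C=max(cv2.findContours((l==i).astype(np.uint8),0,1)[0],key=cv2.contourArea)[:,0].astype(float)
P=toplane(C,.09,k,W);g0=np.array([.6,.105])
aw=g0-W[:2,3];aw/=np.linalg.norm(aw);Q=P[((P-g0)@aw>.01)]
Q=Q[(np.hypot(*(Q-g0).T)>.043)]
f=least_squares(lambda q:np.hypot(*(Q-q).T)-.0493,g0,loss="soft_l1",f_scale=.001);print("pan rim",f.x,abs(f.fun).mean(),len(Q))
E
python3 m.py pics/top2.png
```

```text
heat [ 0.59060351 -0.05806597] 0.0023576169065765156
rest est from heat [0.60233351 0.11152603]
[ 234  139   39   39 1143]
pan rim [0.60210919 0.10035742] 0.0007551200123850347 38
```

Call:
apply_moves --pt "0 0 0 0.001 0.004 0 -1" --pt "0 0 0 0.001 0.004 0 -1" --pt "0 0 0 0.0013 0.003 0 -1" --pt "0 0 0 0 0 0 -1" --pt "0 0 0 0 0 0 -1" --pt "0 0 0 0 0 0 -0.6" --pt "0 0 0 0 0 0 -0.2" --pt "0 0 0 0 0 0 0.2"

```text
clock: 7.13
tcp_pos: [0.5115, 0.1397, 0.056]
orientation: [-0.479, -3.104, -0.001]
contact_force: [0.1, 0.0, 0.5]
grip_width: 0.0404
gripper_force: 0.0
```

Call:
apply_moves --pt "0 0 0 0 0 0 0.2" --pt "0 0 0 0 0 -0.02 0.2" --pt "0 0 0 0 0 -0.03 0.2" --pt "0 0 0 0 0 -0.04 0.2" --pt "0 0 0 0 0 -0.04 0.2" --pt "0 0 0 0 0 -0.04 0.2" --pt "0 0 0 0 0 -0.01 0.2" --pt "0 0 0 0 0 0 0.2"

```text
clock: 7.8
tcp_pos: [0.514, 0.1399, 0.2399]
orientation: [0.479, 3.099, 0.007]
contact_force: [1.5, 0.4, 0.4]
grip_width: 0.0511
gripper_force: 0.0
```

```bash
python3 - <<'E'
from h import *
a=grab_frame("top");cv2.imwrite("pics/top3.png",a);T=pose();a=grab_frame("wrist");cv2.imwrite("pics/w4.png",a);np.save("pics/w4.npy",T)
print(T.round(4).tolist(),telemetry.get_obs()["clock"])
for n in["lid","rest_mark"]:
    for m in silhouettes(n,"wrist"):print(n,round(m["p"],2),np.round(m["extent"]))
E
python3 m.py pics/top3.png
```

```text
[[-0.9533, 0.3019, 0.0025, 0.5126], [0.3019, 0.9533, 0.002, 0.1396], [-0.0018, 0.0027, -1.0, 0.2374], [0.0, 0.0, 0.0, 1.0]] 7.9
lid 0.74 [ 15. 267.  24.  56.]
rest_mark 0.84 [315. 236. 114.  86.]
heat [ 0.59058567 -0.05805399] 0.0023581112974160614
rest est from heat [0.60231567 0.11153801]
[ 231  139   39   39 1222]
pan rim [0.60223644 0.10689993] 0.00103210592591537 52
```

View pics/w4.png

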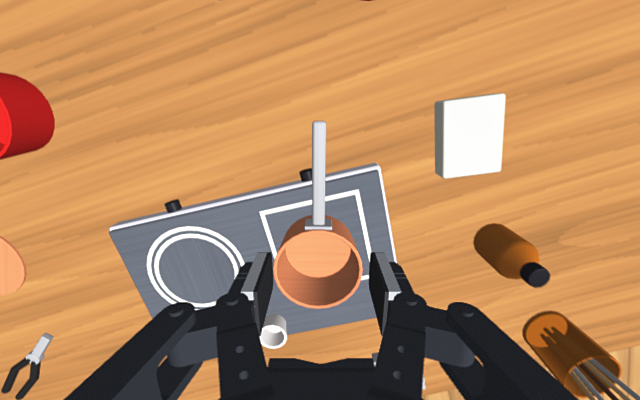

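The pan stands in the frame (rim about 318,268), the handle is free, and the open fingers are clear. I'll measure the offset from this view.

```bash
cat > w.py <<'E'
from h import *
a=cv2.imread("pics/w4.png");T=np.load("pics/w4.npy");k,W=cam("wrist",T)
p,e,n=panpose(a,T,[.6025,.1115]);print("pan",p,e,n)
g=a.min(2)
def obs(z,q,c): pass
# frame: corners lines from white paint: left edge & top edge & right edge pts
ys,xs=np.where(g[180:300,255:385]>185);P=toplane(np.c_[xs+255,ys+180],.03,k,W)
th=np.radians(3.95)
def loc(P,q):
    d=P-q[:2];c,s=np.cos(q[2]),np.sin(q[2]);return np.c_[c*d[:,0]+s*d[:,1],-s*d[:,0]+c*d[:,1]]
q=np.array([.6025,.1115,-th])
for it in range(3):
    l=abs(loc(P,q));S=P[(abs(l.max(1)-.0605)<[.012,.007,.005][it])]
    q=least_squares(lambda q:abs(loc(S,q)).max(1)-.0605,q,loss="soft_l1",f_scale=.001).x
print("rest",q,len(S),abs(abs(loc(S,q)).max(1)-.0605).mean());print("diff mm",(p-q[:2])*1000)
L=loc(S,q);print("pts per side",[(L[:,0]>.05).sum(),(L[:,0]<-.05).sum(),(L[:,1]>.05).sum(),(L[:,1]<-.05).sum()])
E
python3 w.py
```

```text
pan [0.60125067 0.10980096] 0.00044281239795670866 107
rest [ 0.60158826  0.11211197 -0.07638832] 1063 0.0016276786830101482
diff mm [-0.33759138 -2.31101554]
pts per side [np.int64(34), np.int64(581), np.int64(367), np.int64(250)]
```

Call:
apply_moves --pt "0 0 0 -0.005 -0.018 0 0.2" --pt "0 0 0 -0.01 -0.036 0 0.2" --pt "0 0 0 -0.01 -0.036 0 0.2" --pt "0 0 0 -0.01 -0.036 0 0.2" --pt "0 0 0 -0.01 -0.036 0 0.2" --pt "0 0 0 -0.01 -0.036 0 0.2" --pt "0 0 0 -0.01 -0.036 0 0.2" --pt "0 0 0 -0.01 -0.036 0 0.2"

```text
clock: 8.67
tcp_pos: [0.5004, -0.1427, 0.2346]
orientation: [-0.48, -3.102, 0.001]
contact_force: [1.6, -0.4, 0.2]
grip_width: 0.0518
gripper_force: 0.0
```

Call:
apply_moves --pt "0 0 0 -0.01 -0.036 0 0.2" --pt "0 0 0 -0.01 -0.036 0 0.2" --pt "0 0 0 -0.01 -0.036 0 0.2" --pt "0 0 0 -0.01 -0.036 0 0.2" --pt "0 0 0 -0.01 -0.036 0 0.2" --pt "0 0 0 -0.005 -0.018 0 0.2" --pt "0 0 0 0 0 0 0.2" --pt "0 0 0 0 0 0 0.2"

```text
clock: 9.33
tcp_pos: [0.4929, -0.3473, 0.2343]
orientation: [-0.485, -3.1, -0.0]
contact_force: [0.2, 0.8, 0.5]
grip_width: 0.0513
gripper_force: 0.0
```

```bash
cat > l.py <<'E'
from h import *
import sys
f=sys.argv[1];g0=np.array(eval(sys.argv[2]))
T=pose();a=grab_frame("wrist");cv2.imwrite(f,a);k,W=cam("wrist",T);print(T.round(4).tolist())
for m in silhouettes("lid","wrist"):
    if m["p"]<.3: continue
    cs=max(cv2.findContours(m["mask"].astype(np.uint8),0,1)[0],key=cv2.contourArea)[:,0]
    hs=cv2.cvtColor(a,cv2.COLOR_BGR2HSV)[m["mask"]];q,e=circ(toplane(cs,.012,k,W));print(round(m["p"],2),np.round(m["extent"]),"hue",np.median(hs[:,0]),q,e)
E
python3 l.py pics/w5.png "[.495,-.348]"
```

```text
[[-0.9522, 0.3054, -0.0035, 0.4929], [0.3054, 0.9522, 0.0008, -0.3473], [0.0036, -0.0003, -1.0, 0.2343], [0.0, 0.0, 0.0, 1.0]]
0.66 [191. 180.  88.  81.] hue 109.0 [ 0.45381613 -0.50598421  0.05288744] 0.0005984001983773693
0.64 [322. 172.  83.  79.] hue 13.0 [ 0.49490986 -0.34699877  0.05267987] 0.0005535856350613139
```

View pics/w5.png

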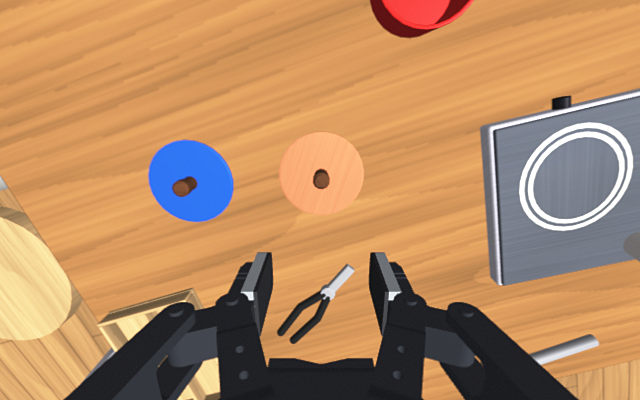

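The wrist view shows the copper lid at (322,172) with the knob at (321,178), the blue one to its left, and nothing in the way.

Call:
apply_moves --pt "0 0 0 -0.002 0.001 0.036 0.2" --pt "0 0 0 0 0 0.04 0.2" --pt "0 0 0 0 0 0.04 0.2" --pt "0 0 0 0 0 0.04 0.2" --pt "0 0 0 0 0 0.035 0.2" --pt "0 0 0 0 0 0.015 0.2" --pt "0 0 0 0 0 0.007 0.2" --pt "0 0 0 0 0 0 0.2"

```text
clock: 10.1
tcp_pos: [0.4961, -0.344, 0.0216]
orientation: [-0.477, -3.102, -0.003]
contact_force: [0.5, 0.3, -0.0]
grip_width: 0.0512
gripper_force: 0.0
```

Call:
apply_moves --pt "0 0 0 0 0 0 0" --pt "0 0 0 0 0 0 -0.2" --pt "0 0 0 0 0 0 -0.4" --pt "0 0 0 0 0 0 -0.6" --pt "0 0 0 0 0 0 -1" --pt "0 0 0 0 0 0 -1" --pt "0 0 0 0 0 0 -1" --pt "0 0 0 0 0 0 -1"

```text
clock: 10.77
tcp_pos: [0.4975, -0.3468, 0.025]
orientation: [0.481, 3.102, -0.001]
contact_force: [-1.2, 0.7, 6.7]
grip_width: 0.0186
gripper_force: 29.2
```

Call:
apply_moves --pt "0 0 0 0 0 -0.005 -1" --pt "0 0 0 0 0 -0.015 -1" --pt "0 0 0 0 0 -0.025 -1" --pt "0 0 0 0 0 -0.03 -1" --pt "0 0 0 0 0 -0.03 -1" --pt "0 0 0 0 0 -0.03 -1" --pt "0 0 0 0 0 -0.015 -1" --pt "0 0 0 0 0 0 -1" --grip_force 45

```text
clock: 11.43
tcp_pos: [0.4982, -0.3478, 0.1778]
orientation: [0.481, 3.097, -0.003]
contact_force: [0.3, -0.1, -1.9]
grip_width: 0.0177
gripper_force: 44.0
```

Run:
```python
from h import *
T=pose();a=grab_frame("wrist");b=grab_frame("scene");o=telemetry.get_obs();print(T.round(4).tolist(),o["grip_width"])
cv2.imwrite("pics/s6.png",np.vstack([cv2.resize(a,(480,300)),cv2.resize(b[110:260,200:440],(480,300),interpolation=cv2.INTER_CUBIC)]))
```

```text
[[-0.9529, 0.3031, 0.0066, 0.4982], [0.3031, 0.953, -0.003, -0.3478], [-0.0072, -0.0009, -1.0, 0.1778], [0.0, 0.0, 0.0, 1.0]] 0.01758805772526641
```

View pics/s6.png

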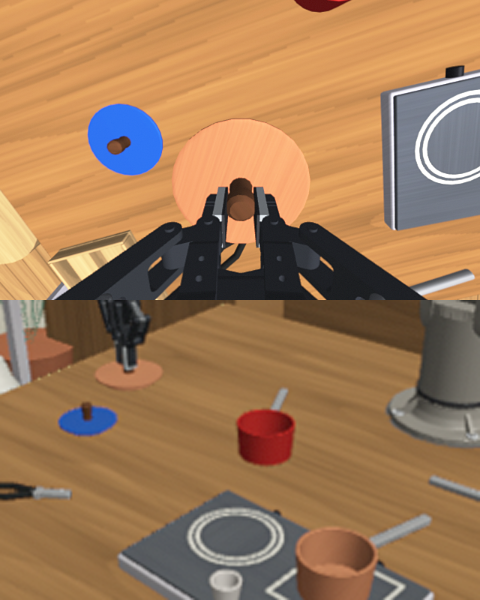

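The lid hangs level from its knob (wrist half: disc about 240,180, knob 240,195). Next I measure its centre relative to the tool.

```bash
cat > lt.py <<'E'
from h import *
T=pose();a=grab_frame("wrist");cv2.imwrite("pics/l.png",a);k,W=cam("wrist",T)
for m in silhouettes("lid","wrist"):
    cs=max(cv2.findContours(m["mask"].astype(np.uint8),0,1)[0],key=cv2.contourArea)[:,0]
    hue=np.median(cv2.cvtColor(a,cv2.COLOR_BGR2HSV)[m["mask"]][:,0])
    if hue>50 or m["p"]<.3: continue
    P=toplane(cs,T[2,3]-.012,k,W);t=np.c_[P,np.full(len(P),T[2,3]-.012)];t=(t-T[:3,3])@T[:3,:3];Q=t[:,:2]
    Q=Q[Q[:,0]>0.0];
    for rr in(.053,None):
        f=least_squares(lambda q:np.hypot(*(Q-q[:2]).T)-(rr or q[2]),[0,0,.053],loss="soft_l1",f_scale=.001);print(round(m["p"],2),np.round(m["extent"]),f.x.round(4),abs(f.fun).mean(),len(Q))
E
python3 lt.py
```

```text
0.74 [323. 241. 179. 166.] [0.0023 0.0013 0.053 ] 0.00556970334805109 314
0.74 [323. 241. 179. 166.] [0.0047 0.0014 0.0511] 0.005346593345278426 314
```

Call:
apply_moves --pt "0 0 0 0.001 0.015 0 -1" --pt "0 0 0 0.0025 0.031 0 -1" --pt "0 0 0 0.0025 0.031 0 -1" --pt "0 0 0 0.0025 0.031 0 -1" --pt "0 0 0 0.0025 0.031 0 -1" --pt "0 0 0 0.0025 0.031 0 -1" --pt "0 0 0 0.0025 0.031 0 -1" --pt "0 0 0 0.0025 0.031 0 -1"

```text
clock: 12.3
tcp_pos: [0.5482, -0.1178, 0.1718]
orientation: [-0.481, -3.102, 0.001]
contact_force: [1.9, -0.4, -1.2]
grip_width: 0.0183
gripper_force: 44.1
```

Call:
apply_moves --pt "0 0 0 0.0025 0.031 0 -1" --pt "0 0 0 0.0025 0.031 0 -1" --pt "0 0 0 0.0025 0.031 0 -1" --pt "0 0 0 0.0025 0.031 0 -1" --pt "0 0 0 0.0025 0.031 0 -1" --pt "0 0 0 0.0025 0.031 0 -1" --pt "0 0 0 0.0025 0.031 0 -1" --pt "0 0 0 0.001 0.015 0 -1"

```text
clock: 12.97
tcp_pos: [0.6011, 0.1125, 0.1714]
orientation: [-0.473, -3.103, -0.001]
contact_force: [-0.4, 1.3, -0.1]
grip_width: 0.0179
gripper_force: 44.1
```

Call:
apply_moves --pt "0 0 0 0 0 0 -1" --pt "0 0 0 0 0 0 -1" --pt "0 0 0 0 0 0 -1" --pt "0 0 0 0 0 0 -1" --pt "0 0 0 0 0 0 -1" --pt "0 0 0 0 0 0 -1" --pt "0 0 0 0 0 0 -1" --pt "0 0 0 0 0 0 -1"

```text
clock: 13.63
tcp_pos: [0.6017, 0.1068, 0.1734]
orientation: [0.482, 3.104, 0.0]
contact_force: [-0.8, 0.2, -0.7]
grip_width: 0.0177
gripper_force: 44.1
```

```bash
python3 lt.py; python3 -c "
from h import *
print(pose().round(4).tolist())"
```

```text
0.62 [322. 240. 182. 163.] [0.0025 0.0013 0.053 ] 0.005403013870257567 315
0.62 [322. 240. 182. 163.] [0.0046 0.0013 0.0513] 0.005251185685239284 315
0.39 [583. 200. 114.  68.] [0.069  0.1609 0.053 ] 0.009637806784209469 286
0.39 [583. 200. 114.  68.] [0.0328 0.1423 0.025 ] 0.0074001225218484476 286
[[-0.953, 0.3028, 0.0001, 0.6017], [0.3028, 0.953, 0.0001, 0.1071], [-0.0001, 0.0002, -1.0, 0.1734], [0.0, 0.0, 0.0, 1.0]]
```

Call:
apply_moves --pt "0 0 0 -0.001 0.002 0.01 -1" --pt "0 0 0 0 0 0.012 -1" --pt "0 0 0 0 0 0.012 -1" --pt "0 0 0 0 0 0.01 -1" --pt "0 0 0 0 0 0.006 -1" --pt "0 0 0 0 0 0 -1" --pt "0 0 0 0 0 0 -1" --pt "0 0 0 0 0 0 -1"

```text
clock: 14.4
tcp_pos: [0.6036, 0.1087, 0.1236]
orientation: [0.481, 3.104, 0.0]
contact_force: [0.2, 0.2, 0.2]
grip_width: 0.018
gripper_force: 44.1
```

Run:
```python
from h import *
a=grab_frame("wrist");b=grab_frame("scene")
cv2.imwrite("pics/s7.png",np.vstack([cv2.resize(a[100:400,180:460],(320,343)),cv2.resize(b[170:290,290:440],(320,256),interpolation=cv2.INTER_CUBIC)]))
```

```text
(no output)
```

View pics/s7.png

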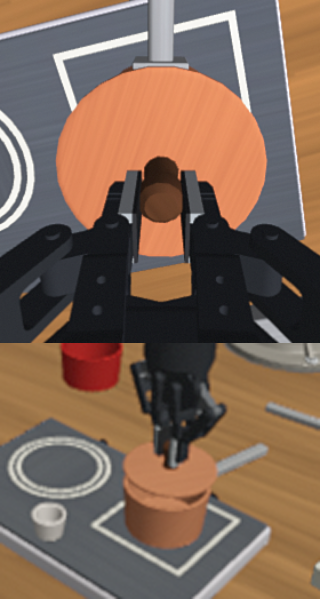

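The lid sits concentric just above the pan mouth: its centre is in line with the handle in the wrist half (161,160), and the scene half agrees. Lowering gently.

Call:
apply_moves --pt "0 0 0 0 0 0.003 -1" --pt "0 0 0 0 0 0.003 -1" --pt "0 0 0 0 0 0.003 -1" --pt "0 0 0 0 0 0.003 -1" --pt "0 0 0 0 0 0.002 -1" --pt "0 0 0 0 0 0 -1" --pt "0 0 0 0 0 0 -1" --pt "0 0 0 0 0 0 -1"

```text
clock: 15.17
tcp_pos: [0.6033, 0.1088, 0.1093]
orientation: [0.481, 3.104, 0.0]
contact_force: [-0.3, 1.4, -2.2]
grip_width: 0.0175
gripper_force: 44.1
```

No contact yet, and the rim is below the mouth's edge (lid origin about 0.084). Continue.

Call:
apply_moves --pt "0 0 0 0 0 0.001 -1" --pt "0 0 0 0 0 0.001 -1" --pt "0 0 0 0 0 0.001 -1" --pt "0 0 0 0 0 0.001 -1" --pt "0 0 0 0 0 0.001 -1" --pt "0 0 0 0 0 0 -1" --pt "0 0 0 0 0 0 -1" --pt "0 0 0 0 0 0 -1"

```text
clock: 15.83
tcp_pos: [0.6033, 0.1089, 0.1053]
orientation: [-0.481, -3.104, -0.001]
contact_force: [-3.0, 0.4, 8.2]
grip_width: 0.0177
gripper_force: 44.9
```

Contact at the expected height; release and rise.

Call:
apply_moves --pt "0 0 0 0 0 0 -0.5" --pt "0 0 0 0 0 0 -0.2" --pt "0 0 0 0 0 0 0.1" --pt "0 0 0 0 0 0 0.2" --pt "0 0 0 0 0 0 0.2" --pt "0 0 0 0 0 0 0.2" --pt "0 0 0 0 0 -0.01 0.2" --pt "0 0 0 0 0 -0.02 0.2"

```text
clock: 16.5
tcp_pos: [0.6015, 0.1086, 0.1329]
orientation: [-0.48, -3.101, 0.003]
contact_force: [0.9, -0.6, 0.8]
grip_width: 0.0511
gripper_force: 0.0
```

Call:
apply_moves --pt "0 0 0 0 0 -0.03 0.2" --pt "0 0 0 0 0 -0.03 0.2" --pt "0 0 0 0 0 -0.03 0.2" --pt "0 0 0 0 0 -0.03 0.2" --pt "0 0 0 0 0 -0.02 0.2" --pt "0 0 0 0 0 0 0.2" --pt "0 0 0 0 0 0 0.2" --pt "0 0 0 0 0 0 0.2"

```text
clock: 17.17
tcp_pos: [0.6027, 0.1088, 0.2739]
orientation: [-0.481, -3.104, 0.0]
contact_force: [-0.3, 0.5, 0.2]
grip_width: 0.0514
gripper_force: 0.0
```

Run:
```python
from h import *
T=pose();a=grab_frame("wrist");b=grab_frame("scene");cv2.imwrite("pics/w8.png",a)
cv2.imwrite("pics/s8.png",np.vstack([cv2.resize(a[100:400,180:460],(320,343)),cv2.resize(b[170:290,290:440],(320,256),interpolation=cv2.INTER_CUBIC)]))
k,W=cam("wrist",T)
for m in silhouettes("lid","wrist"):
    cs=max(cv2.findContours(m["mask"].astype(np.uint8),0,1)[0],key=cv2.contourArea)[:,0];print(round(m["p"],2),np.round(m["extent"]),circ(toplane(cs,.092,k,W)))
r=rest(a,T);print(r)
```

```text
0.79 [322. 176.  94.  90.] (array([0.60123135, 0.11086295, 0.05247226]), np.float64(0.0004915144448073445))
0.49 [ 32. 305.  55.  73.] (array([ 0.20673784, -0.5660197 ,  0.51714606]), np.float64(0.010413026770130498))
((594.7595825195312, 146.8524169921875), (59.49514389038086, 147.5904998779297), 85.71821594238281)
```

View pics/s8.png

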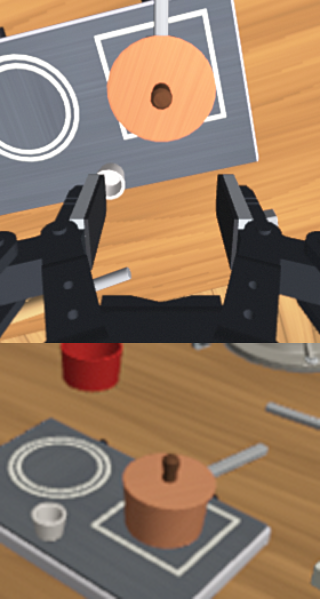

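The lid lies flat and fully home on the pan (wrist half 161,90; scene half 170,480). The circle fit puts it at (0.601, 0.111), against the frame's middle at (0.602, 0.112). The gripper is clear, so I'm handing in.

```bash
python3 -c "
from bench import order
print(order.hand_in())"
```

```text
the job is handed in; nothing more can be done
None
```

I slid the pan flat to the middle of the resting frame, set its lid fully home, left the bystanders and look-alikes untouched, and handed the job in at about 17 s; no verdict came back.

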